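# Give three dye jars back their own stoppers

### The job

The three amber dye jars have been closed with one another's stoppers, so none of them is tight. Put every stopper into the jar whose mouth it fits, pushed straight in until its wooden head sits flat on the rim; a stopper that has to wait is stood on the white dish, because corks must never be laid on the dye-stained bench. Leave the jars standing where they are and do not disturb the carton or the brass weight.

Things in the scene. Friction and masses are not known exactly. Their poses are not given: they have to be found in the camera images.
- stopper_small_centre (a point): The small stopper: tapered cork plug (26 mm long, 22 mm across at its top, 16 mm at its foot) under a round, straight-sided light-wood head (37 mm across, 28 mm tall: grip this); 54 mm tall, 30 g. Point: on its axis, 27 mm above the plug's foot, 27 mm below the flat top; z up its axis. At the start it hangs loosely in the medium jar, head on the rim.
- stopper_medium_centre (a point): The medium stopper: tapered cork plug (28 mm long, 27 mm across at its top, 20 mm at its foot) under a round, straight-sided light-wood head (44 mm across, 28 mm tall: grip this); 56 mm tall, 40 g. Point: on its axis, 28 mm above the plug's foot, 28 mm below the flat top; z up its axis. At the start it hangs loosely in the large jar, head on the rim.
- stopper_large_centre (a point): The large stopper: tapered cork plug (32 mm long, 32 mm across at its top, 22 mm at its foot) under a round, straight-sided light-wood head (52 mm across, 28 mm tall: grip this); 60 mm tall, 55 g. Point: on its axis, 30 mm above the plug's foot, 30 mm below the flat top; z up its axis. At the start it rests only 6 mm deep in the small jar's mouth, its head 26 mm above the rim.
- jar_small_mouth (a point): The small jar: an empty round amber-glass jar, 64 mm across the body and 78 mm tall, loose on the table, about 0.4 kg. Its neck is the top 26 mm, 34 mm across outside, with a round bore of 24 mm open down into the jar (deeper than any plug). The point is the centre of the mouth, level with the rim; z is the jar's axis, up.
- jar_medium_mouth (a point): The medium jar: an empty round amber-glass jar, 78 mm across the body and 92 mm tall, loose on the table, about 0.55 kg. Its neck is the top 26 mm, 39 mm across outside, with a round bore of 29 mm open down into the jar (deeper than any plug). The point is the centre of the mouth, level with the rim; z is the jar's axis, up.
- jar_large_mouth (a point): The large jar: an empty round amber-glass jar, 92 mm across the body and 106 mm tall, loose on the table, about 0.75 kg. Its neck is the top 26 mm, 44 mm across outside, with a round bore of 34 mm open down into the jar (deeper than any plug). The point is the centre of the mouth, level with the rim; z is the jar's axis, up.
- dish_in (a point): The parking dish: a white shallow round china plate, 104 mm across and 14 mm tall, loose. The point is the centre of its flat inner floor, on which a stopper stands upright on its plug (floor 5 mm above the table); z up.
- label_carton: Bystander: a small cardboard carton, 62 x 92 x 44 mm, origin at the centre of its underside. Not part of the job.
- brass_weight: Bystander: a round brass balance weight with a knob, 28 mm across and 30 mm tall, origin at the centre of its underside. Not part of the job.
There are look-alikes about, which are no part of the job. Leave any pink or purple look-alike of the part that bears stopper_large_centre alone. What is shaped like the part that bears jar_small_mouth but black is not meant.

How it is judged:
On the way:
1. one of the stoppers waits on the dish, let go (((horizontal distance between stopper_small_centre and dish_in below 0.04 m and height (world z) of stopper_small_centre below 0.038 m and contact force between the fingers and stopper_small below 0.1 N) or (horizontal distance between stopper_medium_centre and dish_in below 0.04 m and height (world z) of stopper_medium_centre below 0.039 m and contact force between the fingers and stopper_medium below 0.1 N) or (horizontal distance between stopper_large_centre and dish_in below 0.04 m and height (world z) of stopper_large_centre below 0.041 m and contact force between the fingers and stopper_large below 0.1 N))), for 0.2 s.
At the end, for the whole second after the job is handed in: Each stopper is in the jar of its own size: its axis within 6 mm of the mouth's centre, the underside of its head within 4 mm of the rim, upright within 0.1 rad, at rest and let go; every jar stands upright (within 0.1 rad) with its mouth within 30 mm of where it was (horizontal distance between stopper_small_centre and jar_small_mouth below 0.006 m and z of stopper_small_centre in the frame of jar_small_mouth between -0.003 and 0.005 m and angle between each of stopper_small_centre, stopper_medium_centre, stopper_large_centre, jar_small_mouth, jar_medium_mouth, jar_large_mouth's own z axis and vertical below 0.1 rad and linear speed of each of stopper_small, stopper_medium, stopper_large below 0.01 m/s and contact force between the fingers and stopper_small below 0.1 N and horizontal distance between stopper_medium_centre and jar_medium_mouth below 0.006 m and z of stopper_medium_centre in the frame of jar_medium_mouth between -0.004 and 0.004 m and contact force between the fingers and stopper_medium below 0.1 N and horizontal distance between stopper_large_centre and jar_large_mouth below 0.006 m and z of stopper_large_centre in the frame of jar_large_mouth between -0.006 and 0.002 m and contact force between the fingers and stopper_large below 0.1 N and distance of each of jar_small_mouth, jar_medium_mouth, jar_large_mouth from where it was at the start of the episode below 0.03 m); the robot touches nothing.
It fails at once if a stopper is put down on the bench instead of the dish ((height (world z) of stopper_small_centre below 0.03 m and horizontal distance between stopper_small_centre and dish_in above 0.06 m) or (height (world z) of stopper_medium_centre below 0.031 m and horizontal distance between stopper_medium_centre and dish_in above 0.06 m) or (height (world z) of stopper_large_centre below 0.033 m and horizontal distance between stopper_large_centre and dish_in above 0.06 m)).
It fails at once if a jar is tipped or shoved away (angle between any of jar_small_mouth, jar_medium_mouth, jar_large_mouth's own z axis and vertical above 0.35 rad or distance of any of jar_small_mouth, jar_medium_mouth, jar_large_mouth from where it was at the start of the episode above 0.04 m).
It fails at once if the carton or the brass weight is disturbed (distance of any of label_carton, brass_weight from where it was at the start of the episode above 0.03 m).
It also fails if it takes over 106 s, if anything falls off the work surface, if the arm or the gripper's body presses on something with over 40 N, if the wrist force passes 120 N, or if a joint passes its speed limit or range.

### The arm

A 6-joint arm with a two-finger parallel gripper is mounted at the origin on a cart in front of the work surface, level with it; the furniture and walls round the work are solid. World frame = base frame: x ahead of the robot, y to its left, z up, the work surface at z = 0. Lengths are in m, angles in rad, forces in N, time in s.
With the tool pointing down it reaches from about 0.375 to 0.9 m from the base axis. Payload 3.1 kg.
Tool frame: the origin (TCP) lies midway between the tips of the shut fingers; the grasp point (between the pads) lies 19 mm behind it; z points along the fingers, y is the line along which they close (so a half turn about z gives the same grasp; the last joint's range is limited). The gripper opens to 87 mm and grips with 3 to 60 N. Pads are 19 mm wide; open, the fingers measure 117 mm over their backs; the gripper's body (75 mm by 190 mm) begins 51 mm behind the grasp point.
Start: joints at [0.939, 0.527, 1.433, -0, 1.181, -0.178], TCP at [0.274, 0.562, 0.223] pointing down, gripper open.
Joint ranges: [-3.08, 3.08], [-0.75, 2.2], [0.22, 2.44], [-1.43, 4.57], [0, 2.65], [-2.85, 2.85]. Speed limits (rad/s): [2.79, 2.79, 3.14, 3.14, 3.14, 3.14].

### API

Orientations are given as [roll, pitch, yaw] about the fixed x, y, z axes, in that order (R = Rz(yaw) Ry(pitch) Rx(roll)).
In Python, from rig import r gives the robot as it stands.
- The arm moves only by the tool servo_tool, never from a script. Its argument "deltas" is one flat list of numbers, 4 for each row, row after row: the shift along the tool's x, y, z each as a share of 0.25 m, from -1 to 1, then the turn about the tool's z as a share of 360 degrees, from -1 to 1. A call has 1 to 12 rows; each row is the pose to reach, as a shift and turn from the pose commanded when the call began, along the tool's axes at that moment, turning the shorter way round; what a row does not reach only later rows make up. A row lasts 1/12 s, in which the tool goes at most 41.7 mm and 7.16 degrees, less where a joint would pass 70% of its speed; a pose out of reach is approached as far as the arm can. A call with a number of a shift or a turn outside -1 to 1 is refused whole. A call with a gripper value outside its range is refused whole. "hand" is the opening, from 0 (shut) to 1 (fully open), set as the call begins (left out, the last holds). The fingers move at their own pace and stop on an object; "force" is the grip in N (left out, the last holds). Time passes only in rows, so rows that repeat a pose let the fingers close. It gives the time, the measured TCP pose, the force, the opening and the grip force at its end, in the units of the state.
- r.read_state(): the state, without advancing time (a new reading comes with each control period).
- r.camera(name): name is "side" or "top"; returns (picture, depth): 400x640x3 uint8, red, green, blue; 400x640 float32, m along the optical axis (not along the pixel's ray), 0 where there is no reading.
- r.camera_model(name): a dict with "intrinsics" (3x3 intrinsics, pixels), "distortion" ([k1, k2, p1, p2, k3] as OpenCV has them; the pictures are not rectified), "T" (4x4, takes a point from camera to world coordinates). Camera axes: x right, y up, looking along -z (the intrinsics and any distortion apply to the point x, -y, -z); pixel columns grow to the right and rows downward; lengths in m; the calibration is good to about 2 mm. A picture is of the moment at which its call begins. camera_model takes no time and is no camera call.
- r.close_job(): hands the job in; it is judged then, once.
The state is a dict: "time_s": time; "q": joint angles; "joint_velocities": joint speeds; "effort": joint torques, N m; "ee_pos": TCP position; "tool_rot": TCP orientation; "contact_force": force on the tool from outside, world axes, zero at the start; "torque": the same for the moment, N m; "grip_width": finger opening in m; "grasp_force": force on a finger pad.
Only numpy, scipy, OpenCV 4.12 (cv2) and the standard library are available. Lean on these libraries where they do the work, as an engineer would, in place of code of your own. Each camera call takes 0.05 s, during which the arm holds its last target. There are 200 camera calls.

## Working session

There is one attempt and no reset: what is moved stays moved. The work goes in short steps, Python scripts to look and compute and a tool call to move; the robot and the scene stay as the last step left them, time stands still between calls to the robot, and variables do not carry over. Pictures are saved under pics/ and viewed, at most 14 in all, crops included, and the job is handed in when it is done.

Besides the shell and the picture viewer there is one more tool, called after "Emit:" as a command line: name --argument value ..., lists and objects as JSON in quotes. servo_tool: Moves the arm, as the interface text tells. Its arguments: {"type":"object","properties":{"deltas":{"type":"array"},"hand":{"type":"number"},"force":{"type":"number"}},"required":["deltas"]}

```bash
ls; mkdir -p pics; python3 - <<'E'
from rig import r
import cv2,numpy as np
for n in("top","side"):
    p,d=r.camera(n); np.savez(f"{n}0.npz",p=p,d=d); cv2.imwrite(f"pics/{n}0.png",p[:,:,::-1]); m=r.camera_model(n); print(n,m)
s=r.read_state(); print(s)
E
```

```text
pics
top {'intrinsics': array([[474.81295179,   0.        , 320.44060828],
       [  0.        , 474.81295179, 200.60551031],
       [  0.        ,   0.        ,   1.        ]]), 'distortion': array([-0.11381301,  0.        ,  0.        ,  0.        ,  0.        ]), 'T': array([[ 0.02244603,  0.98194041, -0.18785423,  0.36693669],
       [-0.99973888,  0.02124113, -0.00842484, -0.02775885],
       [-0.00428245,  0.18799429,  0.98216079,  1.12603387],
       [ 0.        ,  0.        ,  0.        ,  1.        ]])}
side {'intrinsics': array([[449.10078693,   0.        , 327.59452995],
       [  0.        , 449.10078693, 196.71498383],
       [  0.        ,   0.        ,   1.        ]]), 'distortion': array([-0.10183609,  0.        ,  0.        ,  0.        ,  0.        ]), 'T': array([[ 0.86405112,  0.26251149, -0.42953856,  0.06388839],
       [-0.50289868,  0.48835189, -0.71316573, -0.82559871],
       [ 0.02255177,  0.83222602,  0.55397768,  0.72688662],
       [ 0.        ,  0.        ,  0.        ,  1.        ]])}
{'time_s': 0.1, 'q': array([ 9.38534612e-01,  5.28421779e-01,  1.43377172e+00, -2.15877553e-05,
        1.18138971e+00, -1.78471232e-01]), 'joint_velocities': array([-7.13310951e-04, -1.98122158e-03, -2.53050036e-03,  5.43294841e-05,
        1.76075014e-03, -8.58189486e-04]), 'effort': array([-7.81322542e-04, -4.40990067e+01, -1.77149177e+01,  6.33881078e-02,
        5.34217805e-02, -4.40962731e-05]), 'ee_pos': array([0.27355213, 0.56122314, 0.22164042]), 'tool_rot': array([-3.13963018e+00, -3.33734304e-04,  2.68781006e+00]), 'contact_force': array([-0.32615361,  0.67397843,  0.84828754]), 'torque': array([-0.0379263 , -0.02689922,  0.0190749 ]), 'grasp_force': 0.0, 'grip_width': 0.08694562795882506}
```

View pics/top0.png

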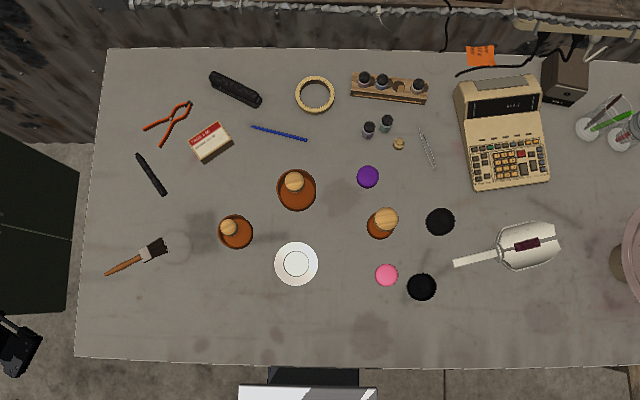

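View pics/side0.png

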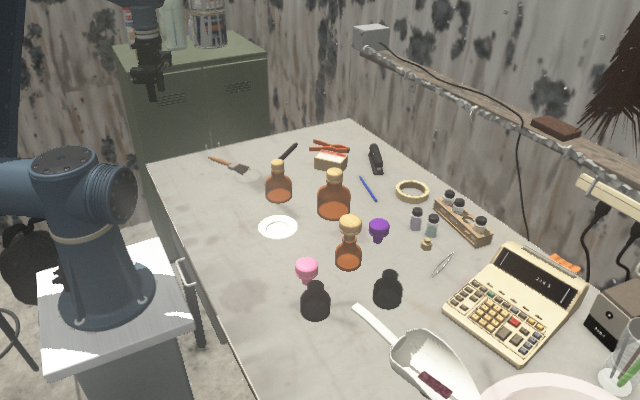

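The top view shows three amber jars: large at (296,190), medium at (235,231) and small at (382,223). The two black jars at (440,222) and (421,287) are look-alikes. The purple (367,176) and pink (386,275) stoppers are also look-alikes. The dish is at (296,264), the carton at (210,142) and the brass weight at (398,143). The wood-coloured heads sit on the amber jars, so next I'll measure them and confirm in one crop.

```bash
cat > h.py <<'E'
import cv2,numpy as np
from rig import r
def cast(n,uv,z):
    m=r.camera_model(n); uv=np.asarray(uv,float).reshape(-1,1,2)
    x=cv2.undistortPoints(uv,m["intrinsics"],m["distortion"])[:,0]
    d=np.c_[x[:,0],-x[:,1],-np.ones(len(x))]@m["T"][:3,:3].T; o=m["T"][:3,3]
    return o+d*((z-o[2])/d[:,2])[:,None]
def cloud(n,d):
    v,u=np.mgrid[:400,:640]; m=r.camera_model(n)
    x=cv2.undistortPoints(np.stack([u,v],-1).reshape(-1,1,2).astype(float),m["intrinsics"],m["distortion"])[:,0]
    return (np.c_[x[:,0],-x[:,1],-np.ones(len(x))]*d.reshape(-1,1)@m["T"][:3,:3].T+m["T"][:3,3]).reshape(400,640,3)
def heads(n,p,d,boxes):
    hsv=cv2.cvtColor(p,cv2.COLOR_RGB2HSV); P=cloud(n,d); out={}
    for k,(u0,v0,u1,v1,zt) in boxes.items():
        s=np.s_[v0:v1,u0:u1]; m=np.abs(P[s][...,2]-zt)<.006
        Q=P[s][m]
        if len(Q)<15: out[k]=None; continue
        uv=np.argwhere(m)[:,::-1]+[u0,v0]
        (c,rad)=cv2.minEnclosingCircle(Q[:,:2].astype(np.float32))
        R=cast(n,uv,zt)[:,:2]; c2,rad2=cv2.minEnclosingCircle(R.astype(np.float32))
        out[k]=(len(Q),np.round(Q.mean(0),4),np.round(c,4),round(rad*2,4),"ray",np.round(c2,4),round(2*rad2,4),"ztop",round(float(np.median(Q[:,2])),4))
    return out
E
python3 - <<'E'
from h import *
for n,b in dict(top=dict(Ljar=(275,165,320,212,.134),Mjar=(215,210,256,252,.120),Sjar=(364,203,404,242,.132)),
 side=dict(Ljar=(318,162,350,195,.134),Mjar=(265,155,292,180,.120),Sjar=(335,210,366,245,.132))).items():
    z=np.load(n+"0.npz"); 
    for k,v in heads(n,z['p'],z['d'],b).items(): print(n,k,v)
z=np.load("top0.npz"); P=cloud("top",z['d']); p=z['p']
w=(p.min(2)>200); w[:235]=0;w[295:]=0;w[:,:265]=0;w[:,330:]=0
uv=np.argwhere(w)[:,::-1]; (c,rad)=cv2.minEnclosingCircle(cast("top",uv,.014)[:,:2].astype(np.float32)); print("dish",c,2*rad, "z",np.median(P[260:268,290:300,2]))
for nm,(u,v) in dict(pink=(386,275),purple=(367,176),bj1=(440,222),bj2=(421,287),brass=(398,143),carton=(210,142)).items(): print(nm,P[v,u].round(3))
cv2.imwrite("pics/crop.png",cv2.resize(p[150:310,200:460,::-1],None,fx=3,fy=3,interpolation=cv2.INTER_CUBIC))
E
```

```text
top Ljar (309, array([0.5993, 0.0389, 0.1338]), array([0.5997, 0.0394]), 0.0439, 'ray', array([0.5991, 0.0392]), 0.0439, 'ztop', 0.1337)
top Mjar (219, array([0.498 , 0.1787, 0.1201]), array([0.4985, 0.1795]), 0.0369, 'ray', array([0.498 , 0.1786]), 0.0365, 'ztop', 0.1203)
top Sjar (452, array([ 0.5222, -0.1594,  0.1316]), array([ 0.5225, -0.1601]), 0.0523, 'ray', array([ 0.522 , -0.1593]), 0.0519, 'ztop', 0.1317)
side Ljar (129, array([0.5987, 0.0324, 0.1332]), array([0.6007, 0.0354]), 0.0447, 'ray', array([0.599 , 0.0312]), 0.0493, 'ztop', 0.1335)
side Mjar (80, array([0.4986, 0.171 , 0.1194]), array([0.5002, 0.1745]), 0.0363, 'ray', array([0.4968, 0.1696]), 0.0438, 'ztop', 0.1201)
side Sjar (268, array([ 0.5211, -0.1657,  0.1313]), array([ 0.5237, -0.1643]), 0.0529, 'ray', array([ 0.5206, -0.167 ]), 0.0564, 'ztop', 0.1316)
dish (0.42997097969055176, 0.03621435910463333) 0.10197924077510834 z 0.005519104370251049
pink [ 0.405 -0.169  0.058]
purple [ 0.631 -0.125  0.059]
bj1 [ 0.524 -0.288  0.079]
bj2 [ 0.381 -0.257  0.009]
brass [ 0.721 -0.202  0.035]
carton [0.711 0.249 0.045]
```

View pics/crop.png

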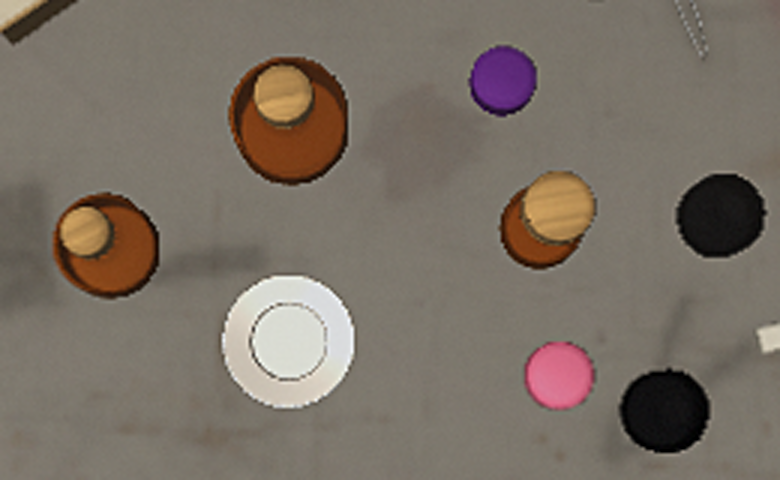

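The crop confirms wood-headed stoppers on the three amber jars only. Head diameters came out at 44, 37 and 52 mm with top heights matching, so the identities are right. The order will be: small to dish, medium to medium jar, large to large jar, small to small jar. I'll keep the tool yaw constant.

```bash
cat >> h.py <<'E'
def go(x,y,z):
    s=r.read_state(); p=s["ee_pos"]; a=s["tool_rot"][2]; w=np.array([x,y,z])-p
    t=np.array([w[0]*np.cos(a)+w[1]*np.sin(a),w[0]*np.sin(a)-w[1]*np.cos(a),-w[2]])/.25
    print("t",round(s["time_s"],2),"ee",p.round(4),"rot",s["tool_rot"].round(4),"world",w.round(4),"deltas",t.round(4))
E
python3 -c "
from h import *
go(.498,.1786,.20)"
```

```text
t 0.1 ee [0.2736 0.5612 0.2216] rot [-3.1396e+00 -3.0000e-04  2.6878e+00] world [ 0.2244 -0.3826 -0.0216] deltas [-1.4779 -0.982   0.0866]
```

Emit:
servo_tool --deltas '[-0.74,-0.49,0.04,0,-0.74,-0.49,0.04,0,-0.74,-0.49,0.04,0,-0.74,-0.49,0.04,0,-0.74,-0.49,0.04,0,-0.74,-0.49,0.04,0,-0.74,-0.49,0.04,0,-0.74,-0.49,0.04,0]' --hand 1

```text
time_s: 0.77
ee_pos: [0.3868, 0.3699, 0.2123]
tool_rot: [-3.141, -0.001, 2.685]
contact_force: [-0.5, 0.6, 0.3]
grip_width: 0.0874
grasp_force: 0.0
```

Emit:
servo_tool --deltas '[-0.74,-0.49,0.04,0,-0.74,-0.49,0.04,0,-0.74,-0.49,0.04,0,-0.74,-0.49,0.04,0,-0.74,-0.49,0.04,0,-0.74,-0.49,0.04,0,-0.74,-0.49,0.04,0,-0.74,-0.49,0.04,0,-0.74,-0.49,0.04,0,-0.74,-0.49,0.04,0]'

```text
time_s: 1.6
ee_pos: [0.4978, 0.1813, 0.2025]
tool_rot: [3.142, -0.001, 2.691]
contact_force: [-0.3, -0.0, -0.4]
grip_width: 0.087
grasp_force: 0.0
```

```bash
python3 -c "
from h import *
go(.498,.1786,.095)
p,d=r.camera('side'); cv2.imwrite('pics/s1.png',p[:,:,::-1])
P,D=r.camera('top'); print(r.read_state()['q'].round(2)); 
# finger tips seen from the side: sanity
"
```

```text
t 1.6 ee [0.4978 0.1813 0.2025] rot [ 3.1416e+00 -1.0000e-03  2.6906e+00] world [ 0.0002 -0.0027 -0.1075] deltas [-0.0052 -0.0093  0.4301]
[ 0.14  0.43  1.69  0.    1.02 -0.98]
```

Emit:
servo_tool --deltas '[-0.005,-0.009,0.1,0,-0.005,-0.009,0.2,0,-0.005,-0.009,0.3,0,-0.005,-0.009,0.38,0,-0.005,-0.009,0.41,0,-0.005,-0.009,0.43,0,-0.005,-0.009,0.43,0,-0.005,-0.009,0.43,0]'

```text
time_s: 2.37
ee_pos: [0.4998, 0.1772, 0.0958]
tool_rot: [3.141, 0.001, 2.688]
contact_force: [-0.6, 0.3, -0.1]
grip_width: 0.0871
grasp_force: 0.0
```

```bash
python3 -c "
from h import *
go(.498,.1786,.095)
p,d=r.camera('side'); cv2.imwrite('pics/s2.png',cv2.resize(p[110:230,200:360,::-1],None,fx=4,fy=4))"
```

```text
t 2.37 ee [0.4998 0.1772 0.0958] rot [3.1408e+00 1.2000e-03 2.6884e+00] world [-0.0018  0.0014 -0.0008] deltas [0.0089 0.0019 0.0031]
```

View pics/s2.png

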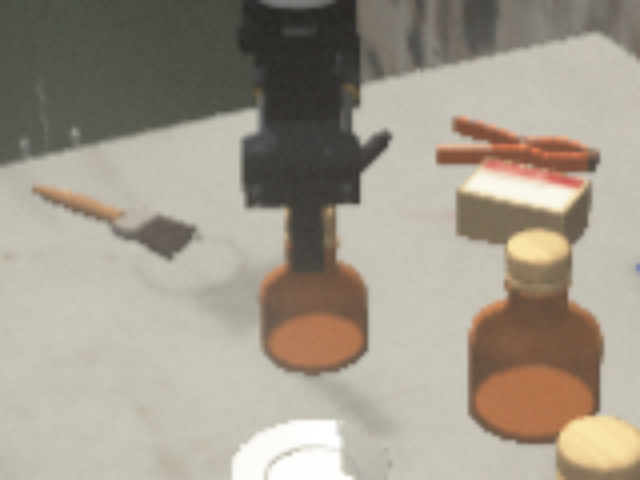

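The fingers straddle the small stopper's head, with the near finger at about (306,235) in the crop. Closing now, after a 2 mm correction.

Emit:
servo_tool --deltas '[0.005,0.002,0,0,0.005,0.002,0,0,0.005,0.002,0,0,0.005,0.002,0,0,0.005,0.002,0,0,0.005,0.002,0,0,0.005,0.002,0,0,0.005,0.002,0,0,0.005,0.002,0,0,0.005,0.002,0,0]' --hand 0 --force 12

```text
time_s: 3.25
ee_pos: [0.4983, 0.1777, 0.095]
tool_rot: [-3.141, -0.0, 2.688]
contact_force: [-0.6, 0.1, 1.2]
grip_width: 0.0368
grasp_force: 12.0
```

Emit:
servo_tool --deltas '[0,0,-0.05,0,0,0,-0.15,0,0,0,-0.27,0,0,0,-0.35,0,0,0,-0.4,0,0,0,-0.4,0,0,0,-0.4,0]'

```text
time_s: 3.83
ee_pos: [0.4985, 0.1778, 0.1954]
tool_rot: [3.141, 0.001, 2.688]
contact_force: [-1.1, 0.9, -0.7]
grip_width: 0.0363
grasp_force: 12.0
```

```bash
python3 -c "
from h import *
go(.430,.0362,.195)
p,d=r.camera('top'); np.savez('t1.npz',p=p,d=d); p=r.camera('side')[0];cv2.imwrite('pics/s3.png',cv2.resize(p[90:270,200:420,::-1],None,fx=3,fy=3)); print(r.read_state()['grip_width'])"
```

```text
t 3.83 ee [0.4985 0.1778 0.1954] rot [3.1408e+00 1.1000e-03 2.6878e+00] world [-0.0685 -0.1416 -0.0004] deltas [-0.0021 -0.6292  0.0016]
0.036536012954782655
```

View pics/s3.png

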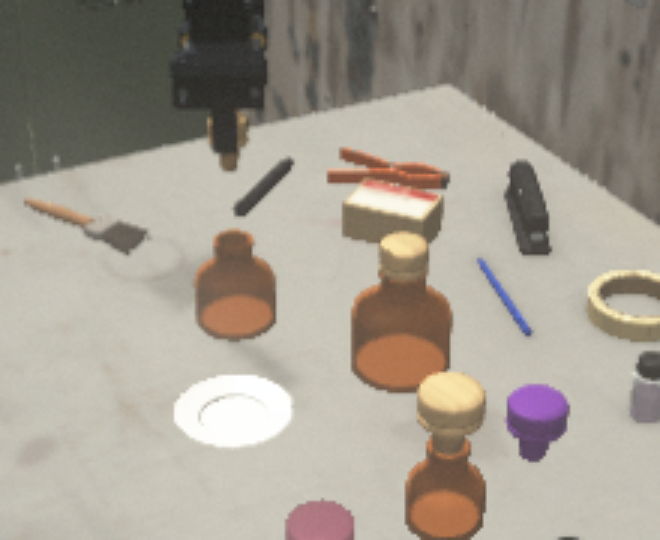

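The stopper is held upright above the now empty medium jar (crop mouth at about (235,240)). Moving to the dish.

Emit:
servo_tool --deltas '[0,-0.1,0,0,0,-0.22,0,0,0,-0.36,0,0,0,-0.5,0,0,0,-0.59,0,0,0,-0.63,0,0,0,-0.63,0.03,0,0,-0.63,0.15,0,0,-0.63,0.3,0,0,-0.63,0.45,0,0,-0.63,0.5,0,0,-0.63,0.5,0]'

```text
time_s: 4.93
ee_pos: [0.4273, 0.0375, 0.0662]
tool_rot: [-3.14, -0.008, 2.688]
contact_force: [-1.1, 0.3, 0.3]
grip_width: 0.0366
grasp_force: 12.0
```

```bash
python3 -c "
from h import *
go(.430,.0362,.034)"
```

```text
t 4.93 ee [0.4273 0.0375 0.0662] rot [-3.1397 -0.0079  2.6883] world [ 0.0027 -0.0013 -0.0322] deltas [-0.012   0.      0.1289]
```

Emit:
servo_tool --deltas '[-0.005,0,0.05,0,-0.005,0,0.09,0,-0.005,0,0.11,0,-0.005,0,0.12,0,-0.005,0,0.12,0,-0.005,0,0.12,0]'

```text
time_s: 5.43
ee_pos: [0.4309, 0.0359, 0.0405]
tool_rot: [3.141, 0.001, 2.688]
contact_force: [0.3, -0.6, -0.8]
grip_width: 0.0368
grasp_force: 12.0
```

Emit:
servo_tool --deltas '[0,0,0.01,0,0,0,0.018,0,0,0,0.024,0,0,0,0.024,0,0,0,0.024,0,0,0,0.024,0]'

```text
time_s: 5.93
ee_pos: [0.4304, 0.0356, 0.0341]
tool_rot: [3.142, 0.0, 2.688]
contact_force: [-0.2, -0.4, -0.0]
grip_width: 0.0368
grasp_force: 12.0
```

Emit:
servo_tool --deltas '[0,0,0.004,0,0,0,0.006,0,0,0,0.006,0,0,0,0.006,0]'

```text
time_s: 6.27
ee_pos: [0.4307, 0.0355, 0.0336]
tool_rot: [3.141, 0.001, 2.688]
contact_force: [-1.1, 0.0, 12.0]
grip_width: 0.0366
grasp_force: 12.0
```

Emit:
servo_tool --deltas '[0,0,-0.003,0,0,0,-0.003,0,0,0,-0.003,0,0,0,-0.003,0,0,0,-0.003,0,0,0,-0.003,0,0,0,-0.003,0,0,0,-0.003,0]' --hand 1

```text
time_s: 6.93
ee_pos: [0.4304, 0.0357, 0.0332]
tool_rot: [-3.142, -0.0, 2.688]
contact_force: [-0.6, -0.0, 0.2]
grip_width: 0.0813
grasp_force: 0.0
```

Emit:
servo_tool --deltas '[0,0,-0.1,0,0,0,-0.25,0,0,0,-0.4,0,0,0,-0.55,0,0,0,-0.65,0,0,0,-0.67,0,0,0,-0.67,0]'

```text
time_s: 7.52
ee_pos: [0.4315, 0.0355, 0.2025]
tool_rot: [3.14, 0.005, 2.688]
contact_force: [0.3, -0.2, -0.5]
grip_width: 0.0873
grasp_force: 0.0
```

```bash
python3 -c "
from h import *
go(.5991,.0392,.20)
z=np.load('t1.npz'); P=cloud('top',z['d'])
# medium jar rim
s=P[205:255,210:260].reshape(-1,3); q=s[abs(s[:,2]-.092)<.004]; print(len(q),cv2.minEnclosingCircle(q[:,:2].astype(np.float32)),q.mean(0))
p=r.camera('side')[0];cv2.imwrite('pics/s4.png',cv2.resize(p[90:270,200:420,::-1],None,fx=3,fy=3))"
```

```text
t 7.52 ee [0.4315 0.0355 0.2025] rot [3.1403 0.0048 2.6879] world [ 0.1676  0.0037 -0.0025] deltas [-0.596   0.307   0.0098]
0 ((0.0, 0.0), 0.0) [nan nan nan]<string>:6: RuntimeWarning: Mean of empty slice.
  ret = um.true_divide(
```

View pics/s4.png

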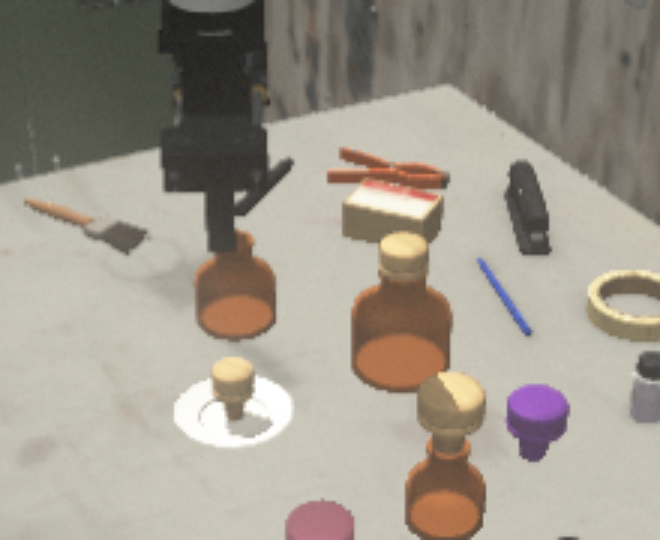

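The small stopper stands upright on the dish at crop (233,385). Next I go above the large jar.

Emit:
servo_tool --deltas '[-0.1,0.05,0,0,-0.22,0.11,0,0,-0.36,0.18,0,0,-0.5,0.26,0,0,-0.57,0.295,0,0,-0.595,0.306,0,0,-0.595,0.306,0,0,-0.595,0.306,0,0]'

```text
time_s: 8.23
ee_pos: [0.5952, 0.0394, 0.1983]
tool_rot: [-3.139, -0.006, 2.688]
contact_force: [-1.2, 0.0, 0.1]
grip_width: 0.0868
grasp_force: 0.0
```

```bash
cat >> h.py <<'E'
def rim(n,d,x,y,z):
    P=cloud(n,d).reshape(-1,3); q=P[(abs(P[:,2]-z)<.004)&(np.hypot(P[:,0]-x,P[:,1]-y)<.03)]
    if len(q)<10: print("rim",n,len(q)); return
    q=q[:,:2]-[x,y]; c,*_=np.linalg.lstsq(np.c_[2*q,np.ones(len(q))],(q**2).sum(1),rcond=None)
    e,rad=cv2.minEnclosingCircle(q.astype(np.float32))
    print("rim",n,len(q),"lsq",(c[:2]+[x,y]).round(4),"enc",np.round(np.array(e)+[x,y],4),"dia",round(2*rad,4))
E
python3 -c "
from h import *
go(.5991,.0392,.109)
for n in('top','side'):
    p,d=r.camera(n); rim(n,d,.498,.178,.092); cv2.imwrite(f'pics/{n}5.png',p[:,:,::-1])"
```

```text
t 8.23 ee [0.5952 0.0394 0.1983] rot [-3.1395 -0.0059  2.6878] world [ 0.0039 -0.0002 -0.0893] deltas [-0.0143  0.0061  0.3572]
rim top 0
rim side 67 lsq [0.5006 0.1759] enc [0.5019 0.1767] dia 0.0454
```

Emit:
servo_tool --deltas '[-0.003,0,0.1,0,-0.003,0,0.2,0,-0.003,0,0.28,0,-0.003,0,0.33,0,-0.003,0,0.35,0,-0.003,0,0.355,0,-0.003,0,0.355,0,-0.003,0,0.355,0]'

```text
time_s: 9.0
ee_pos: [0.5987, 0.0388, 0.1132]
tool_rot: [3.141, 0.002, 2.688]
contact_force: [-0.2, -0.7, -0.1]
grip_width: 0.0872
grasp_force: 0.0
```

```bash
python3 -c "
from h import *
go(.5991,.0392,.109)
p,d=r.camera('top'); rim('top',d,.498,.178,.092); cv2.imwrite('pics/top6.png',p[100:350,160:460,::-1].repeat(2,0).repeat(2,1))"
```

```text
t 9.0 ee [0.5987 0.0388 0.1132] rot [3.1410e+00 1.7000e-03 2.6878e+00] world [ 0.0004  0.0004 -0.0042] deltas [-0.0006  0.0021  0.0167]
rim top 0
```

View pics/top6.png

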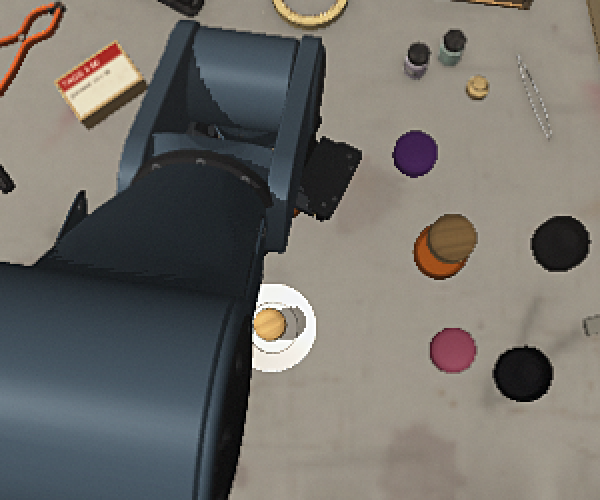

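The arm hides the medium jar in this view; the small stopper stands at crop (269,323) on the dish. I'll grip the medium stopper now and swing aside afterwards to see both mouths.

Emit:
servo_tool --deltas '[0,0.002,0.01,0,0,0.002,0.016,0,0,0.002,0.016,0,0,0.002,0.016,0]'

```text
time_s: 9.38
ee_pos: [0.5985, 0.0393, 0.1081]
tool_rot: [3.142, 0.0, 2.688]
contact_force: [-0.0, 1.0, 0.0]
grip_width: 0.0869
grasp_force: 0.0
```

Emit:
servo_tool --deltas '[0,0,0,0,0,0,0,0,0,0,0,0,0,0,0,0,0,0,0,0,0,0,0,0,0,0,0,0,0,0,0,0]' --hand 0 --force 12

```text
time_s: 10.05
ee_pos: [0.5985, 0.0393, 0.108]
tool_rot: [-3.141, -0.0, 2.688]
contact_force: [-0.1, -0.1, -0.6]
grip_width: 0.044
grasp_force: 12.0
```

Emit:
servo_tool --deltas '[0,0,-0.05,0,0,0,-0.15,0,0,0,-0.27,0,0,0,-0.35,0,0,0,-0.4,0,0,0,-0.4,0,0,0,-0.4,0]'

```text
time_s: 10.63
ee_pos: [0.5987, 0.0393, 0.2084]
tool_rot: [3.141, 0.001, 2.688]
contact_force: [-0.2, -0.5, -1.7]
grip_width: 0.0441
grasp_force: 12.0
```

```bash
python3 -c "
from h import *
go(.56,-.15,.22)"
```

```text
t 10.63 ee [0.5987 0.0393 0.2084] rot [3.1412e+00 1.2000e-03 2.6878e+00] world [-0.0387 -0.1893  0.0116] deltas [-0.193  -0.7485 -0.0463]
```

Emit:
servo_tool --deltas '[-0.03,-0.1,-0.05,0,-0.06,-0.25,-0.05,0,-0.1,-0.4,-0.05,0,-0.15,-0.55,-0.05,0,-0.18,-0.7,-0.05,0,-0.19,-0.75,-0.05,0,-0.19,-0.75,-0.05,0,-0.19,-0.75,-0.05,0]'

```text
time_s: 11.3
ee_pos: [0.5581, -0.1499, 0.219]
tool_rot: [3.141, -0.003, 2.686]
contact_force: [0.4, 0.6, 0.1]
grip_width: 0.0436
grasp_force: 12.0
```

```bash
python3 -c "
from h import *
p,d=r.camera('top'); rim('top',d,.498,.178,.092); rim('top',d,.599,.039,.106); cv2.imwrite('pics/top7.png',cv2.resize(p[155:295,200:360,::-1],None,fx=4,fy=4))
P=cloud('top',d).reshape(-1,3)
for x,y,z in((.498,.178,.092),(.599,.039,.106)):
    q=P[np.hypot(P[:,0]-x,P[:,1]-y)<.035][:,2]; print(np.histogram(q,bins=np.arange(-.01,.15,.01)))
go(.498,.178,.22)"
```

```text
rim top 114 lsq [0.4986 0.1793] enc [0.4986 0.1796] dia 0.0396
rim top 132 lsq [0.5997 0.0387] enc [0.5999 0.0388] dia 0.0449
(array([  0,  83,  14,   0,   0,   0, 199, 265,  31,  29, 108,   0,   0,
         0,   0]), array([-0.01,  0.  ,  0.01,  0.02,  0.03,  0.04,  0.05,  0.06,  0.07,
        0.08,  0.09,  0.1 ,  0.11,  0.12,  0.13,  0.14]))
(array([  0, 122,  15,   0,   0,   0,   0,  10, 348,  66,  21, 137,   3,
         0,   0]), array([-0.01,  0.  ,  0.01,  0.02,  0.03,  0.04,  0.05,  0.06,  0.07,
        0.08,  0.09,  0.1 ,  0.11,  0.12,  0.13,  0.14]))
t 11.35 ee [ 0.5584 -0.149   0.2193] rot [ 3.1407e+00 -2.9000e-03  2.6873e+00] world [-0.0604  0.327   0.0007] deltas [ 0.7909  1.0693 -0.0028]
```

View pics/top7.png

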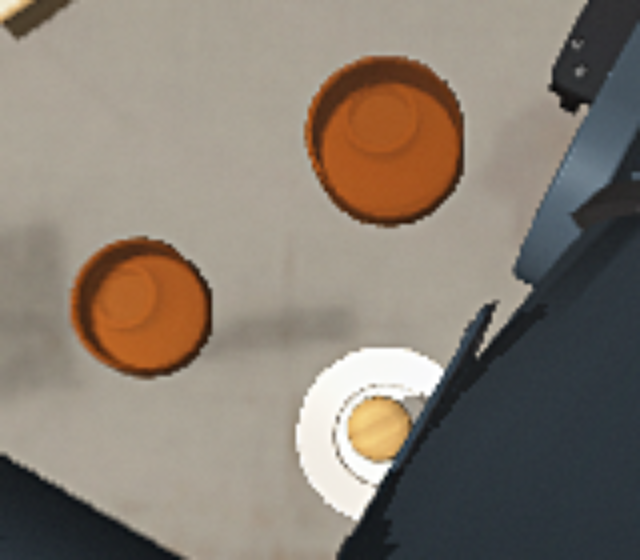

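Both empty mouths are seen, medium at crop (128,297) and large at (383,120), and their rim diameters match. Carrying the medium stopper to (0.4986, 0.1793).

Emit:
servo_tool --deltas '[0.08,0.1,0,0,0.18,0.24,0,0,0.28,0.38,0,0,0.39,0.53,0,0,0.5,0.68,0,0,0.6,0.82,0,0,0.7,0.95,0,0,0.74,1,0,0,0.79,1,0,0,0.79,1,0,0,0.79,1,0,0]'

```text
time_s: 12.27
ee_pos: [0.49, 0.1623, 0.2203]
tool_rot: [-3.141, -0.0, 2.691]
contact_force: [0.4, -1.1, -0.2]
grip_width: 0.0435
grasp_force: 12.0
```

```bash
python3 -c "
from h import *
go(.4986,.1793,.13)"
```

```text
t 12.27 ee [0.49   0.1623 0.2203] rot [-3.1407e+00 -5.0000e-04  2.6912e+00] world [ 0.0086  0.017  -0.0903] deltas [-0.0016  0.0761  0.3612]
```

Emit:
servo_tool --deltas '[0,0.04,0,0,0,0.076,0.06,0,0,0.076,0.14,0,0,0.076,0.22,0,0,0.076,0.29,0,0,0.076,0.34,0,0,0.076,0.36,0,0,0.076,0.36,0,0,0.076,0.36,0,0,0.076,0.36,0]'

```text
time_s: 13.1
ee_pos: [0.5006, 0.1781, 0.1313]
tool_rot: [3.14, 0.002, 2.687]
contact_force: [0.0, -0.1, -1.3]
grip_width: 0.0437
grasp_force: 12.0
```

```bash
python3 -c "
from h import *
go(.4986,.1793,.094)"
```

```text
t 13.1 ee [0.5006 0.1781 0.1313] rot [3.1404e+00 1.7000e-03 2.6869e+00] world [-0.002   0.0012 -0.0373] deltas [0.0094 0.0007 0.1493]
```

Emit:
servo_tool --deltas '[0.006,0,0,0,0.006,0,0.03,0,0.006,0,0.06,0,0.006,0,0.09,0,0.006,0,0.12,0,0.006,0,0.13,0,0.006,0,0.13,0,0.006,0,0.13,0]'

```text
time_s: 13.77
ee_pos: [0.4979, 0.179, 0.0976]
tool_rot: [-3.141, -0.001, 2.688]
contact_force: [-0.1, 0.4, -1.6]
grip_width: 0.0433
grasp_force: 12.0
```

Emit:
servo_tool --deltas '[0,0,0.008,0,0,0,0.014,0,0,0,0.018,0,0,0,0.02,0,0,0,0.02,0]'

```text
time_s: 14.18
ee_pos: [0.498, 0.1789, 0.0937]
tool_rot: [-3.141, 0.0, 2.688]
contact_force: [-2.2, -1.5, 4.0]
grip_width: 0.0439
grasp_force: 12.0
```

Emit:
servo_tool --deltas '[0,0,0.004,0,0,0,0.006,0,0,0,0.006,0,0,0,0.006,0]'

```text
time_s: 14.52
ee_pos: [0.4981, 0.1789, 0.0934]
tool_rot: [3.141, 0.001, 2.688]
contact_force: [-3.2, -1.6, 13.1]
grip_width: 0.0432
grasp_force: 12.0
```

Emit:
servo_tool --deltas '[0,0,-0.004,0,0,0,-0.004,0,0,0,-0.004,0,0,0,-0.004,0,0,0,-0.004,0,0,0,-0.004,0,0,0,-0.004,0,0,0,-0.004,0]' --hand 1

```text
time_s: 15.18
ee_pos: [0.4981, 0.179, 0.0924]
tool_rot: [-3.141, -0.0, 2.688]
contact_force: [0.1, -0.0, 0.0]
grip_width: 0.0847
grasp_force: 0.0
```

Emit:
servo_tool --deltas '[0,0,-0.1,0,0,0,-0.25,0,0,0,-0.4,0,0,0,-0.47,0,0,0,-0.5,0,0,0,-0.5,0,0,0,-0.5,0]'

```text
time_s: 15.77
ee_pos: [0.4974, 0.1789, 0.2168]
tool_rot: [-3.141, -0.001, 2.688]
contact_force: [0.4, -0.5, -0.6]
grip_width: 0.087
grasp_force: 0.0
```

```bash
python3 -c "
from h import *
go(.522,-.1593,.22)
p=r.camera('side')[0];cv2.imwrite('pics/s8.png',cv2.resize(p[90:270,200:420,::-1],None,fx=3,fy=3))"
```

```text
t 15.77 ee [0.4974 0.1789 0.2168] rot [-3.1409e+00 -1.1000e-03  2.6877e+00] world [ 0.0246 -0.3382  0.0032] deltas [-0.6815 -1.1725 -0.0128]
```

View pics/s8.png

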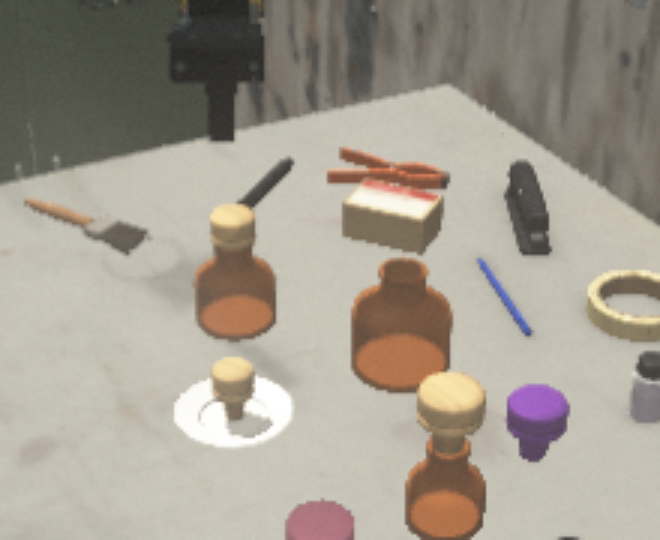

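The medium stopper sits on the medium jar's rim at crop (233,228). Now to the large stopper on the small jar.

Emit:
servo_tool --deltas '[-0.06,-0.1,-0.01,0,-0.13,-0.24,-0.01,0,-0.21,-0.38,-0.01,0,-0.3,-0.53,-0.01,0,-0.39,-0.68,-0.01,0,-0.48,-0.82,-0.01,0,-0.57,-0.95,-0.01,0,-0.63,-1,-0.01,0,-0.68,-1,-0.01,0,-0.68,-1,-0.01,0,-0.68,-1,-0.01,0,-0.68,-1,-0.01,0]'

```text
time_s: 16.82
ee_pos: [0.5397, -0.1189, 0.2185]
tool_rot: [3.142, -0.004, 2.688]
contact_force: [-0.5, -0.3, -0.4]
grip_width: 0.0873
grasp_force: 0.0
```

```bash
python3 -c "
from h import *
go(.522,-.1593,.110)
p,d=r.camera('top')
for k,v in heads('top',p,d,dict(Mjar=(215,210,256,252,.120),Sdish=(278,245,315,285,.059))).items(): print(k,v)"
```

```text
t 16.82 ee [ 0.5397 -0.1189  0.2185] rot [ 3.1416 -0.0044  2.6885] world [-0.0177 -0.0404 -0.1085] deltas [-0.007  -0.1762  0.4339]
Mjar (308, array([0.4992, 0.1786, 0.1201]), array([0.4993, 0.18  ]), 0.0441, 'ray', array([0.4992, 0.1793]), 0.0438, 'ztop', 0.1202)
Sdish (23, array([0.4406, 0.0335, 0.0591]), array([0.4382, 0.0337]), 0.0209, 'ray', array([0.4378, 0.0332]), 0.0208, 'ztop', 0.0589)
```

Emit:
servo_tool --deltas '[-0.007,-0.09,0,0,-0.007,-0.15,0,0,-0.007,-0.176,0,0,-0.007,-0.176,0.1,0,-0.007,-0.176,0.2,0,-0.007,-0.176,0.3,0,-0.007,-0.176,0.38,0,-0.007,-0.176,0.4,0,-0.007,-0.176,0.4,0,-0.007,-0.176,0.4,0,-0.007,-0.176,0.4,0]'

```text
time_s: 17.78
ee_pos: [0.5245, -0.1606, 0.1214]
tool_rot: [-3.142, 0.003, 2.688]
contact_force: [0.1, 0.0, 0.6]
grip_width: 0.0872
grasp_force: 0.0
```

```bash
python3 -c "
from h import *
go(.522,-.1593,.101)"
```

```text
t 17.78 ee [ 0.5245 -0.1606  0.1214] rot [-3.1415e+00  2.6000e-03  2.6884e+00] world [-0.0025  0.0013 -0.0204] deltas [0.0115 0.0003 0.0815]
```

Emit:
servo_tool --deltas '[0.006,0,0.03,0,0.006,0,0.06,0,0.006,0,0.076,0,0.006,0,0.076,0,0.006,0,0.076,0]'

```text
time_s: 18.2
ee_pos: [0.522, -0.1598, 0.1007]
tool_rot: [3.142, -0.001, 2.688]
contact_force: [0.1, 0.8, 0.2]
grip_width: 0.087
grasp_force: 0.0
```

```bash
python3 -c "
from h import *
go(.522,-.1593,.101)"
```

```text
t 18.2 ee [ 0.522  -0.1598  0.1007] rot [ 3.1416e+00 -9.0000e-04  2.6877e+00] world [0.     0.0005 0.0003] deltas [ 0.0007  0.0018 -0.0012]
```

Emit:
servo_tool --deltas '[0,0,0,0,0,0,0,0,0,0,0,0,0,0,0,0,0,0,0,0,0,0,0,0,0,0,0,0]' --hand 0 --force 12

```text
time_s: 18.78
ee_pos: [0.5222, -0.1601, 0.1012]
tool_rot: [-3.141, 0.0, 2.688]
contact_force: [-0.8, 0.4, 1.6]
grip_width: 0.0516
grasp_force: 12.0
```

Emit:
servo_tool --deltas '[0,0,-0.03,0,0,0,-0.08,0,0,0,-0.16,0,0,0,-0.27,0,0,0,-0.37,0,0,0,-0.44,0,0,0,-0.47,0,0,0,-0.47,0,0,0,-0.47,0]'

```text
time_s: 19.53
ee_pos: [0.5219, -0.1597, 0.2184]
tool_rot: [3.142, -0.0, 2.688]
contact_force: [-0.1, -0.3, -0.4]
grip_width: 0.052
grasp_force: 12.0
```

```bash
python3 -c "
from h import *
go(.5998,.0387,.22)
p,d=r.camera('side');rim('side',d,.522,-.16,.078);cv2.imwrite('pics/s9.png',cv2.resize(p[110:310,230:450,::-1],None,fx=3,fy=3))"
```

```text
t 19.53 ee [ 0.5219 -0.1597  0.2184] rot [ 3.1415e+00 -3.0000e-04  2.6878e+00] world [0.0779 0.1984 0.0016] deltas [ 0.0677  0.8498 -0.0065]
rim side 89 lsq [ 0.5235 -0.1626] enc [ 0.5233 -0.1618] dia 0.0364
```

View pics/s9.png

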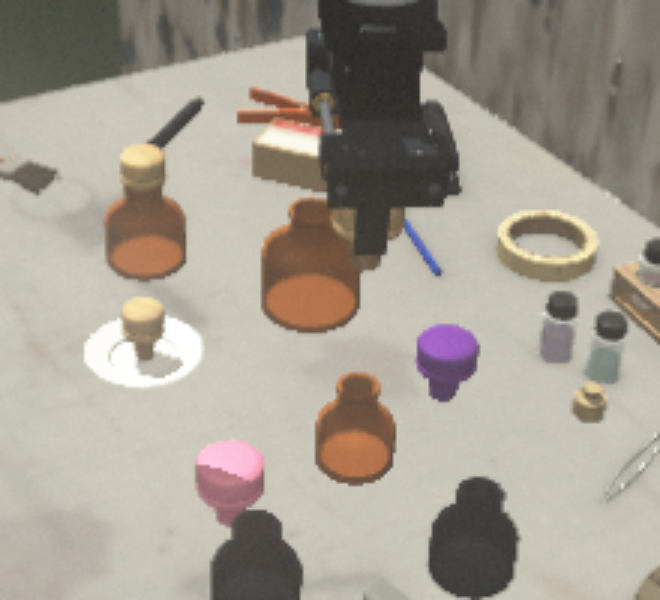

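The large stopper is held and the small jar still stands, with its mouth at crop (357,385). To the large jar at (0.5998, 0.0387).

Emit:
servo_tool --deltas '[0.01,0.1,0,0,0.02,0.23,0,0,0.03,0.38,0,0,0.04,0.53,0,0,0.055,0.68,0,0,0.063,0.8,0,0,0.067,0.85,0,0,0.067,0.85,0,0,0.067,0.85,0.08,0,0.067,0.85,0.18,0,0.067,0.85,0.24,0,0.067,0.85,0.28,0]'

```text
time_s: 20.58
ee_pos: [0.5979, 0.037, 0.1456]
tool_rot: [-3.139, -0.005, 2.687]
contact_force: [-0.2, -0.7, -1.0]
grip_width: 0.0519
grasp_force: 12.0
```

Emit:
servo_tool --deltas '[0,0,0,0,0,0,0,0,0,0,0,0]'

```text
time_s: 20.83
ee_pos: [0.601, 0.0376, 0.1493]
tool_rot: [3.141, 0.001, 2.687]
contact_force: [-0.3, 0.2, 0.1]
grip_width: 0.0519
grasp_force: 12.0
```

```bash
python3 -c "
from h import *
go(.5998,.0387,.105)"
```

```text
t 20.83 ee [0.601  0.0376 0.1493] rot [3.1413e+00 1.5000e-03 2.6870e+00] world [-0.0012  0.0011 -0.0443] deltas [0.0061 0.0017 0.1772]
```

Emit:
servo_tool --deltas '[0.005,0.002,0.02,0,0.005,0.002,0.05,0,0.005,0.002,0.08,0,0.005,0.002,0.11,0,0.005,0.002,0.14,0,0.005,0.002,0.165,0,0.005,0.002,0.17,0,0.005,0.002,0.17,0,0.005,0.002,0.17,0]'

```text
time_s: 21.58
ee_pos: [0.5991, 0.0392, 0.1057]
tool_rot: [-3.141, -0.001, 2.688]
contact_force: [-0.4, -1.9, -2.1]
grip_width: 0.0515
grasp_force: 12.0
```

Emit:
servo_tool --deltas '[0,0,0.005,0,0,0,0.01,0,0,0,0.013,0,0,0,0.016,0,0,0,0.016,0,0,0,0.016,0]'

```text
time_s: 22.08
ee_pos: [0.5998, 0.0391, 0.1031]
tool_rot: [-3.142, 0.001, 2.688]
contact_force: [-1.7, -3.4, 4.0]
grip_width: 0.0516
grasp_force: 12.0
```

Emit:
servo_tool --deltas '[0,0,0.004,0,0,0,0.005,0,0,0,0.005,0,0,0,0.005,0]'

```text
time_s: 22.42
ee_pos: [0.5998, 0.039, 0.1028]
tool_rot: [-3.141, 0.002, 2.688]
contact_force: [-2.9, -2.9, 9.7]
grip_width: 0.052
grasp_force: 12.0
```

Emit:
servo_tool --deltas '[0,0,-0.003,0,0,0,-0.003,0,0,0,-0.003,0,0,0,-0.003,0,0,0,-0.003,0,0,0,-0.003,0,0,0,-0.003,0,0,0,-0.003,0]' --hand 1

```text
time_s: 23.08
ee_pos: [0.5994, 0.0395, 0.1014]
tool_rot: [-3.142, -0.0, 2.688]
contact_force: [0.0, 0.2, 0.4]
grip_width: 0.0863
grasp_force: 0.0
```

Emit:
servo_tool --deltas '[0,0,-0.1,0,0,0,-0.25,0,0,0,-0.4,0,0,0,-0.47,0,0,0,-0.47,0,0,0,-0.47,0]'

```text
time_s: 23.58
ee_pos: [0.6, 0.0394, 0.2203]
tool_rot: [3.141, 0.003, 2.688]
contact_force: [0.1, 0.5, 0.3]
grip_width: 0.087
grasp_force: 0.0
```

```bash
python3 -c "
from h import *
go(.4295,.0357,.20)
p,d=r.camera('top'); rim('top',d,.522,-.16,.078)"
```

```text
t 23.58 ee [0.6    0.0394 0.2203] rot [3.1406e+00 2.7000e-03 2.6878e+00] world [-0.1705 -0.0037 -0.0203] deltas [ 0.6064 -0.3123  0.0813]
rim top 94 lsq [ 0.5225 -0.1596] enc [ 0.5226 -0.1594] dia 0.0348
```

Emit:
servo_tool --deltas '[0.08,-0.04,0,0,0.2,-0.1,0,0,0.34,-0.18,0,0,0.47,-0.245,0,0,0.56,-0.29,0,0,0.603,-0.312,0,0,0.603,-0.312,0,0,0.603,-0.312,0.08,0,0.603,-0.312,0.2,0,0.603,-0.312,0.34,0,0.603,-0.312,0.4,0,0.603,-0.312,0.4,0]'

```text
time_s: 24.63
ee_pos: [0.4279, 0.0357, 0.1153]
tool_rot: [-3.139, -0.008, 2.687]
contact_force: [-0.4, -0.0, 0.2]
grip_width: 0.0871
grasp_force: 0.0
```

Emit:
servo_tool --deltas '[0,0,0,0,0,0,0,0,0,0,0,0]'

```text
time_s: 24.88
ee_pos: [0.431, 0.0353, 0.1198]
tool_rot: [3.141, 0.002, 2.688]
contact_force: [0.2, -0.1, -0.3]
grip_width: 0.0869
grasp_force: 0.0
```

```bash
python3 -c "
from h import *
go(.4305,.0357,.032)
p,d=r.camera('top')
for k,v in heads('top',p,d,dict(L=(275,165,320,212,.134))).items(): print(k,v)"
```

```text
t 24.88 ee [0.431  0.0353 0.1198] rot [3.1409e+00 2.4000e-03 2.6879e+00] world [-0.0005  0.0004 -0.0878] deltas [0.0027 0.0006 0.3514]
L (433, array([0.5996, 0.0397, 0.1337]), array([0.6004, 0.0394]), 0.0522, 'ray', array([0.5994, 0.0392]), 0.0518, 'ztop', 0.1339)
```

The large stopper is seated: its top is at 0.134 m and its centre within 1 mm. Descending on the small one.

Emit:
servo_tool --deltas '[0.001,0,0.05,0,0.001,0,0.12,0,0.001,0,0.2,0,0.001,0,0.27,0,0.001,0,0.32,0,0.001,0,0.345,0,0.001,0,0.35,0,0.001,0,0.35,0,0.001,0,0.35,0]'

```text
time_s: 25.68
ee_pos: [0.4302, 0.0354, 0.0323]
tool_rot: [3.141, 0.002, 2.688]
contact_force: [-0.3, 0.1, -0.6]
grip_width: 0.0873
grasp_force: 0.0
```

Emit:
servo_tool --deltas '[0,0,0,0,0,0,0,0,0,0,0,0,0,0,0,0,0,0,0,0,0,0,0,0,0,0,0,0,0,0,0,0,0,0,0,0]' --hand 0 --force 12

```text
time_s: 26.43
ee_pos: [0.4295, 0.0355, 0.0315]
tool_rot: [-3.142, -0.0, 2.688]
contact_force: [0.2, -0.5, 0.6]
grip_width: 0.0365
grasp_force: 12.0
```

Emit:
servo_tool --deltas '[0,0,-0.05,0,0,0,-0.15,0,0,0,-0.3,0,0,0,-0.45,0,0,0,-0.6,0,0,0,-0.7,0,0,0,-0.72,0,0,0,-0.72,0,0,0,-0.72,0]'

```text
time_s: 27.18
ee_pos: [0.4287, 0.0357, 0.2109]
tool_rot: [-3.141, -0.001, 2.688]
contact_force: [-0.8, -0.6, 0.6]
grip_width: 0.0362
grasp_force: 12.0
```

```bash
python3 -c "
from h import *
go(.5225,-.1595,.21)
p,d=r.camera('side');cv2.imwrite('pics/s10.png',cv2.resize(p[90:290,230:450,::-1],None,fx=3,fy=3))"
```

```text
t 27.18 ee [0.4287 0.0357 0.2109] rot [-3.1412e+00 -1.1000e-03  2.6878e+00] world [ 0.0938 -0.1952 -0.0009] deltas [-0.6793 -0.5372  0.0036]
```

View pics/s10.png

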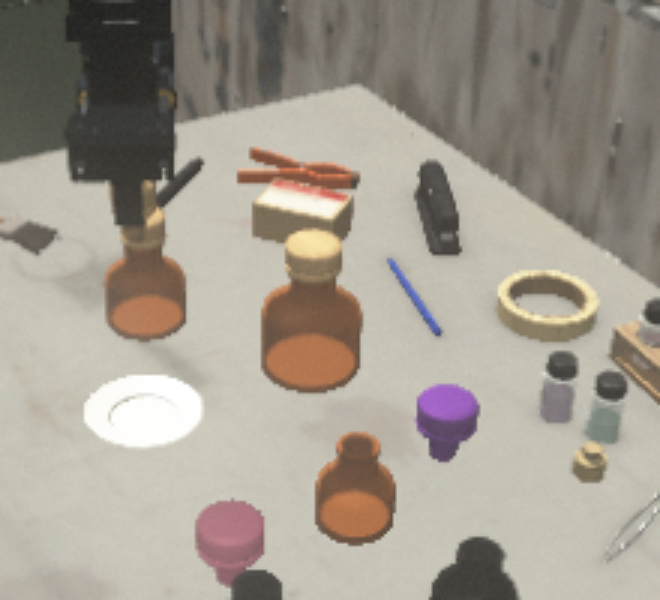

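The small stopper is held, the dish is empty and the large jar is closed. On to the small jar.

Emit:
servo_tool --deltas '[-0.08,-0.06,0,0,-0.2,-0.16,0,0,-0.33,-0.26,0,0,-0.47,-0.37,0,0,-0.6,-0.47,0,0,-0.66,-0.52,0,0,-0.676,-0.536,0,0,-0.676,-0.536,0.05,0,-0.676,-0.536,0.15,0,-0.676,-0.536,0.26,0,-0.676,-0.536,0.33,0,-0.676,-0.536,0.34,0]'

```text
time_s: 28.23
ee_pos: [0.5184, -0.1562, 0.1214]
tool_rot: [3.141, -0.013, 2.688]
contact_force: [-0.7, 0.5, -0.0]
grip_width: 0.0368
grasp_force: 12.0
```

Emit:
servo_tool --deltas '[0,0,0,0,0,0,0,0,0,0,0,0,0,0,0,0]'

```text
time_s: 28.57
ee_pos: [0.5234, -0.1592, 0.1277]
tool_rot: [-3.142, 0.002, 2.688]
contact_force: [0.9, -0.2, -0.6]
grip_width: 0.0365
grasp_force: 12.0
```

```bash
python3 -c "
from h import *
go(.5217,-.1595,.082)"
```

```text
t 28.57 ee [ 0.5234 -0.1592  0.1277] rot [-3.1415e+00  2.3000e-03  2.6880e+00] world [-0.0017 -0.0003 -0.0457] deltas [ 0.0056 -0.0041  0.1828]
```

Emit:
servo_tool --deltas '[0.004,-0.003,0.02,0,0.004,-0.003,0.05,0,0.004,-0.003,0.08,0,0.004,-0.003,0.11,0,0.004,-0.003,0.14,0,0.004,-0.003,0.165,0,0.004,-0.003,0.178,0,0.004,-0.003,0.178,0,0.004,-0.003,0.178,0]'

```text
time_s: 29.32
ee_pos: [0.5212, -0.1593, 0.0816]
tool_rot: [-3.141, -0.001, 2.688]
contact_force: [-0.1, -1.3, -0.7]
grip_width: 0.0369
grasp_force: 12.0
```

Emit:
servo_tool --deltas '[0,0,0.006,0,0,0,0.012,0,0,0,0.016,0,0,0,0.018,0,0,0,0.018,0,0,0,0.018,0]'

```text
time_s: 29.82
ee_pos: [0.5217, -0.1595, 0.0781]
tool_rot: [-3.141, 0.001, 2.688]
contact_force: [-1.6, -1.8, 4.6]
grip_width: 0.0366
grasp_force: 12.0
```

Emit:
servo_tool --deltas '[0,0,0.004,0,0,0,0.005,0,0,0,0.005,0,0,0,0.005,0]'

```text
time_s: 30.15
ee_pos: [0.5218, -0.1595, 0.0777]
tool_rot: [-3.141, 0.002, 2.688]
contact_force: [-2.1, -0.8, 10.7]
grip_width: 0.0363
grasp_force: 12.0
```

Emit:
servo_tool --deltas '[0,0,-0.003,0,0,0,-0.003,0,0,0,-0.003,0,0,0,-0.003,0,0,0,-0.003,0,0,0,-0.003,0,0,0,-0.003,0,0,0,-0.003,0]' --hand 1

```text
time_s: 30.82
ee_pos: [0.5214, -0.1592, 0.0769]
tool_rot: [3.142, -0.0, 2.688]
contact_force: [0.3, -0.7, 0.2]
grip_width: 0.0817
grasp_force: 0.0
```

Emit:
servo_tool --deltas '[0,0,-0.1,0,0,0,-0.25,0,0,0,-0.4,0,0,0,-0.55,0,0,0,-0.65,0,0,0,-0.65,0,0,0,-0.65,0]'

```text
time_s: 31.4
ee_pos: [0.5222, -0.1596, 0.2412]
tool_rot: [-3.141, 0.004, 2.688]
contact_force: [0.1, -0.6, -0.3]
grip_width: 0.0866
grasp_force: 0.0
```

Emit:
servo_tool --deltas '[-0.05,-0.1,0,0,-0.1,-0.25,0,0,-0.15,-0.4,0,0,-0.2,-0.55,0,0,-0.2,-0.65,0,0,-0.2,-0.65,0,0,-0.2,-0.65,0,0,-0.2,-0.65,0,0]'

```text
time_s: 32.07
ee_pos: [0.4943, -0.3258, 0.2377]
tool_rot: [3.14, -0.004, 2.687]
contact_force: [0.1, 0.5, -0.8]
grip_width: 0.0868
grasp_force: 0.0
```

```bash
python3 -c "
from h import *
p,d=r.camera('top')
for k,v in heads('top',p,d,dict(L=(275,165,320,212,.134),M=(215,210,256,252,.120),S=(360,200,404,245,.106))).items(): print(k,v)
p=r.camera('side')[0];cv2.imwrite('pics/s11.png',cv2.resize(p[130:310,230:450,::-1],None,fx=3,fy=3))"
```

```text
L (436, array([0.5993, 0.0395, 0.1339]), array([0.6002, 0.0402]), 0.0522, 'ray', array([0.5991, 0.0399]), 0.052, 'ztop', 0.134)
M (306, array([0.4992, 0.1786, 0.1202]), array([0.4997, 0.1799]), 0.0441, 'ray', array([0.4992, 0.1793]), 0.0438, 'ztop', 0.1204)
S (223, array([ 0.5228, -0.1585,  0.1054]), array([ 0.5233, -0.1587]), 0.0375, 'ray', array([ 0.5226, -0.1584]), 0.0371, 'ztop', 0.1055)
```

View pics/s11.png

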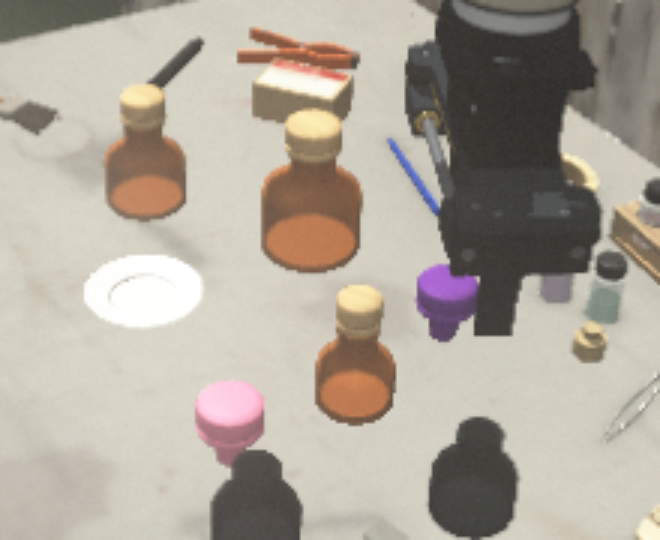

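All three jars are closed, with heads flat on the rims: medium at crop (143,105), large at (313,135) and small at (359,310). The head tops measure 120, 134 and 105.5 mm, as they should. Handing in.

```bash
python3 -c "
from rig import r
print(r.close_job())"
```

```text
the job is handed in; nothing more can be done
None
```

All three stoppers are seated in their own jars: the last images put each head within about 1 mm of its mouth's centre and flat on the rim. The small one waited on the dish, nothing else was touched, and I handed the job in after about 32 s of robot time; no verdict was returned.

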